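# Read a wake-on-motion logger tag on a turning bottle carousel

### The job

The temperature logger in the red-capped bottle only transmits while the bottle is moving: take the tag reader out of its dock, then set the carousel turning gently (at most about a third of a turn a second; the orange post is there to be pushed) and let it coast. With nothing touching the carousel any more, keep the reader upright with its nose centred over the red cap, some 2 to 3 cm above it, and follow the cap round for a good 4 seconds while it is still clearly turning. Do not touch the bottles or knock the other things about, and finally stand the reader back upright in its dock and let go.

Things in the scene. Friction and masses are not known exactly. Their poses are not given: they have to be found in the camera images.
- turntable: Fixed black foot of the bottle carousel, 170 mm across. Origin on the carousel's vertical axis, at table level; z up. It may stand at any yaw.
- carousel (a joint): Turn angle of the carousel, rad, counter-clockwise from above positive, 0 at the start, free both ways for many turns. White disc, 290 mm diameter, top 32 mm above the table, 1.6 kg. With bottles its inertia is about 0.023 kg m2, bearing drag 0.001 N m + 0.002 N m per rad/s (nominal): it coasts for ten seconds or more. Above 2.5 rad/s is too fast; below 0.35 rad/s the logger sleeps.
- spin_post (a point): Centre of the top end of the orange upright post on the carousel, 16 mm diameter, 120 mm from the axis, top 172 mm above the table (55 mm higher than the bottle caps); it turns with the disc. The six stations on the disc (post and five bottle cups) are 60 degrees apart.
- bottle_red: Amber medicine bottle with the red cap, 38 mm diameter, 85 mm tall, 0.11 kg, standing loosely in one of five shallow cups (16 mm high) of the carousel, 100 mm from the axis. Which cup varies. Origin: centre of its underside, 32 mm above the table.
- tag (a point): The logger tag: centre of the top of the red cap, 117 mm above the table. z up. It moves with the bottle.
- bottle_a: Amber bottle with a white cap, same size as bottle_red, in another cup of the carousel. Origin: centre of its underside.
- bottle_b: Amber bottle with a white cap, same size as bottle_red, in another cup of the carousel. Origin: centre of its underside.
- bottle_c: Amber bottle with a white cap, same size as bottle_red, in another cup of the carousel. Origin: centre of its underside.
- bottle_d: Amber bottle with a white cap, same size as bottle_red, in another cup of the carousel. Origin: centre of its underside.
- reader: Tag reader standing upright in the dock, 125 mm tall, 0.14 kg. Its nose is the round blue foot, 38 mm diameter, 25 mm high; above it a white square handle, 26 x 26 mm, up to 125 mm. Origin: centre of the nose's underside; z up along the handle; x and y square to its faces. Grip from above across two faces, about 95 mm above the origin.
- dock: Fixed black dock: an open square tray 70 x 70 mm outside, walls 5 mm thick and 18 mm high, floor 5 mm above the table, with a 30 mm high block behind it (35 to 85 mm along its +x). Origin: centre of the tray's underside. The reader stands in the tray, within 20 mm of its middle.
- tape: Roll of packing tape lying flat, 100 mm diameter, 48 mm high; leave alone. Origin: centre of its underside.
- cup: Small white measuring cup, 52 mm diameter, 45 mm high; leave alone. Origin: centre of its underside.
- stamp: Red and black ink-stamp box, 50 x 75 x 38 mm; leave alone. Origin: centre of its underside.
Not all that is in view belongs to the job. What is shaped like the bottle_a but turquoise is not meant. Leave any turquoise look-alike of the bottle_b alone.

How it is judged:
By the outcome, as a careful person would: the job done as asked, in the order asked, and still so for the second after the job is handed in, with the robot touching nothing.
It also fails if it takes over 64 s, if anything falls off the work surface, if the arm or the gripper's body presses on something with over 40 N, if the wrist force passes 120 N, or if a joint passes its speed limit or range.

### The arm

A 6-joint arm with a two-finger parallel gripper is mounted at the origin on the work surface. World frame = base frame: x ahead of the robot, y to its left, z up, the work surface at z = 0. Lengths are in mm, angles in rad, forces in N, time in s.
With the tool pointing down it reaches from about 350 to 775 mm from the base axis. Payload 7.3 kg.
Tool frame: the origin (TCP) lies midway between the tips of the shut fingers; the grasp point (between the pads) lies 19 mm behind it; x points along the fingers, y is the direction in which the jaws open and shut, and the axes are right-handed (so a half turn about x gives the same grasp; the last joint's range is limited). The gripper opens to 92 mm and grips with 3 to 60 N. Pads are 19 mm wide; open, the fingers measure 130 mm over their backs; the gripper's body (75 mm by 190 mm) begins 47 mm behind the grasp point.
Start: joints at [-0.146, 0.342, 1.524, -0, 1.275, -0.146], TCP at [525.019, 0.019, 226.741] pointing down, gripper open.
Joint ranges: [-2.53, 2.53], [-0.77, 2.02], [0.04, 2.7], [-1, 4.14], [0.28, 2.66], [-3.11, 3.11]. Speed limits (rad/s): [2.57, 2.57, 3.14, 3.14, 3.14, 3.14].

### API

Orientations are given as [roll, pitch, yaw] about the fixed x, y, z axes, in that order (R = Rz(yaw) Ry(pitch) Rx(roll)).
In Python, from plant import bot gives the robot as it stands. The module is installed in compiled form; this text tells all that it offers.
- The arm moves only by the shell command python3 -m handwheel 'ROWS' [OPENING]. ROWS is JSON, a list that holds one entry, the list of rows, each a list of 4 numbers: the shift along the tool's x, y, z in cm, then the turn about the tool's x in rad. A call has 1 to 8 rows; each row shifts and turns the commanded pose from where the row before left it, along the tool's axes as they then stand; what a row does not reach is not made up. A row lasts 1/12 s, in which the tool goes at most 41.7 mm and 7.16 degrees, less where a joint would pass 70% of its speed; a pose out of reach is approached as far as the arm can. A call is refused whole if a number of a shift passes 4.17 or a number of a turn 0.125, either way. A call with a gripper value outside its range is refused whole. OPENING is the opening, from 0 (shut) to 1 (fully open), set as the call begins (- or left out, the last holds). The fingers move at their own pace and stop on an object; the grip force is fixed at half the most. Time passes only in rows, so rows that do not move let the fingers close. It gives the time, the measured TCP pose, the force and the opening at its end, in the units of the state.
- bot.get_obs(): the state, without advancing time (a new reading comes with each control period).
- bot.capture(name): name is "scene" or "side" or "wrist"; returns (picture, depth): 384x512x3 uint8, red, green, blue; 384x512 float32, mm along the optical axis (not along the pixel's ray), 0 where there is no reading.
- bot.camera_model(name): a dict with "fx", "fy", "cx", "cy" (pixels), "dist_coeffs" ([k1, k2, p1, p2, k3] as OpenCV has them; the pictures are not rectified), "position" and "rotation" of the camera in the world. Camera axes: x right, y down, z forward; pixel columns grow to the right and rows downward; lengths in mm; the calibration is good to about 2 mm. A picture is of the moment at which its call begins: read the wrist's pose just before it. camera_model takes no time and is no camera call; for the wrist camera it gives the pose at the moment of the call.
- bot.close_job(): hands the job in, once; it reports no verdict.
Trained networks look in the newest picture that a camera, given by its name, has taken for a name from the list of things; names that differ only in an ending like _2 or _b are one class to them, and where a whole thing is asked for, a point or a joint stands for the part that bears it (a point fixed in the world has none). Each returns a list of dicts, best first, with "conf" (0 to 1); they miss things now and then, are a little off and sometimes report something else, mostly with a low value. They report only what shows in the picture. A call takes as long as a camera call. They do not tell look-alikes from the thing itself.
- bot.find_in(camera, label): "bbox" ([left, top, width, height] in pixels, round what is visible of it).
- bot.spot_point(camera, label): "point" ([column, row] in pixels: a listed point, or the origin of a listed thing).
The state is a dict: "time": time; "joint_positions": joint angles; "dq": joint speeds; "tau": joint torques, N m; "tool_pos": TCP position; "tcp_rot": TCP orientation; "contact_force": force on the tool from outside, world axes, zero at the start; "moment": the same for the moment, N m; "grip_width": finger opening in mm.
Only numpy, scipy, OpenCV 4.12 (cv2) and the standard library are available. Lean on these libraries where they do the work, as an engineer would, in place of code of your own. Each camera call takes 0.05 s, during which the arm holds its last target.

## Working session

There is one attempt and no reset: what is moved stays moved. The work goes in short steps, Python scripts to look and compute and a shell command to move; the robot and the scene stay as the last step left them, time stands still between calls to the robot, and variables do not carry over. Pictures are saved under pics/ and viewed, and the job is handed in when it is done.

```bash
mkdir -p pics; ls; cat > h.py <<'E'
import numpy as np, cv2
from plant import bot
def cap(n,f=None):
    im,d=bot.capture(n)
    if f: cv2.imwrite('pics/'+f,im[:,:,::-1])
    return im,d
def ray(cm,uv):
    K=np.array([[cm['fx'],0,cm['cx']],[0,cm['fy'],cm['cy']],[0,0,1.]])
    p=cv2.undistortPoints(np.array([[uv]],float),K,np.array(cm['dist_coeffs'],float))[0,0]
    return np.array([p[0],p[1],1.])
def at_depth(cm,uv,d): return np.array(cm['position'])+np.array(cm['rotation'])@(ray(cm,uv)*d)
def at_z(cm,uv,z):
    r=np.array(cm['rotation'])@ray(cm,uv);p=np.array(cm['position']);return p+r*(z-p[2])/r[2]
def proj(cm,P):
    K=np.array([[cm['fx'],0,cm['cx']],[0,cm['fy'],cm['cy']],[0,0,1.]])
    R=np.array(cm['rotation']);q=R.T@(np.array(P,float)-np.array(cm['position']))
    return cv2.projectPoints(q.reshape(1,1,3),np.zeros(3),np.zeros(3),K,np.array(cm['dist_coeffs'],float))[0][0,0]
E
python3 - <<'E'
from h import *
o=bot.get_obs();print(o['time'],o['tool_pos'],o['tcp_rot'])
for n in ['scene','side','wrist']:
    cm=bot.camera_model(n);print(n,np.round(cm['position'],1),np.round(cm['rotation'],3).tolist())
    cap(n,n+'0.png')
for n in ['scene','side']:
  for l in ['reader','dock','spin_post','tag','turntable']:
    r=bot.spot_point(n,l);print(n,l,[(np.round(x['point'],1).tolist(),round(x['conf'],2)) for x in r[:3]])
E
```

```text
pics
0.0 [5.24594174e+02 5.44934474e-02 2.26049141e+02] [-1.72020722  1.56927144  2.99213224]
scene [1373.5  300.9 1030. ] [-2.349, -0.008, 1.934]
side [-157.5 -659.5  779. ] [-2.179, 0.016, -0.789]
wrist [524.1  79.1 383.7] [2.843, -0.0, 0.0]
scene reader [([381.7, 258.7], 0.88)]
scene dock [([377.6, 260.5], 0.64), ([208.0, 211.7], 0.18)]
scene spin_post [([273.6, 187.6], 0.63)]
scene tag [([214.6, 233.6], 0.61)]
scene turntable [([232.0, 236.7], 0.81)]
side reader [([196.5, 186.4], 0.62), ([201.0, 185.1], 0.54)]
side dock [([199.6, 185.3], 0.83)]
side spin_post [([255.2, 176.8], 0.73)]
side tag [([309.9, 182.1], 0.74)]
side turntable [([290.1, 223.8], 0.83)]
```

```bash
python3 - <<'E'
s=open('h.py').read()
s=s.replace("np.array(cm['rotation'])","Rm(cm['rotation'])")
s=s.replace("def cap","from scipy.spatial.transform import Rotation as RR\ndef Rm(r): return RR.from_euler('xyz',r).as_matrix()\ndef cap",1)
open('h.py','w').write(s)
E
python3 - <<'E'
from h import *
a=cv2.imread('pics/scene0.png');b=cv2.imread('pics/side0.png');
cv2.imwrite('pics/two.png',cv2.resize(np.vstack([a,b])[:],(400,600)))
print(bot.get_obs()['time'])
pts={'reader':((381.7,258.7),(198,186),5),'dock':((377.6,260.5),(199.6,185.3),0),'post':((273.6,187.6),(255.2,176.8),172),'tag':((214.6,233.6),(309.9,182.1),117),'tt':((232,236.7),(290.1,223.8),0)}
for k,(u,v,z) in pts.items():
    print(k,np.round(at_z(bot.camera_model('scene'),u,z),1),np.round(at_z(bot.camera_model('side'),v,z),1))
print(Rm(bot.get_obs()['tcp_rot']).round(3), bot.camera_model('wrist'))
E
```

```text
0.65
reader [501.9 343.    5. ] [502.7 330.3   5. ]
dock [508.1 333.6   0. ] [514.5 336.1   0. ]
post [508.8  22.3 172. ] [521.5  24.5 172. ]
tag [671.4 -79.8 117. ] [688.  -74.4 117. ]
tt [574.  -76.7   0. ] [581.  -82.1   0. ]
[[ 0.  1. -0.]
 [-0. -0. -1.]
 [-1.  0.  0.]] {'fx': 267.105323205894, 'fy': 267.105323205894, 'cx': 254.19937732805812, 'cy': 191.16391371303743, 'dist_coeffs': array([-0.04657041,  0.        ,  0.        ,  0.        ,  0.        ]), 'position': array([524.23969645,  79.11422144, 384.3567154 ]), 'rotation': array([ 2.84266684e+00, -1.52920003e-03,  4.16443752e-04])}
```

View pics/scene0.png

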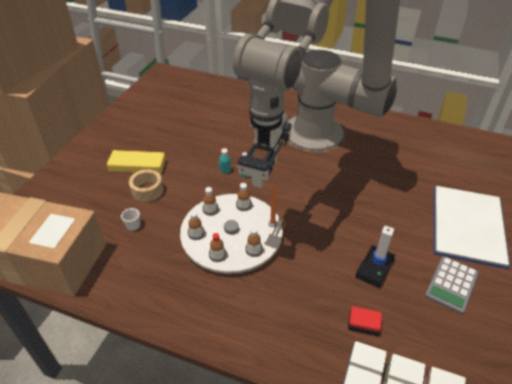

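View pics/side0.png

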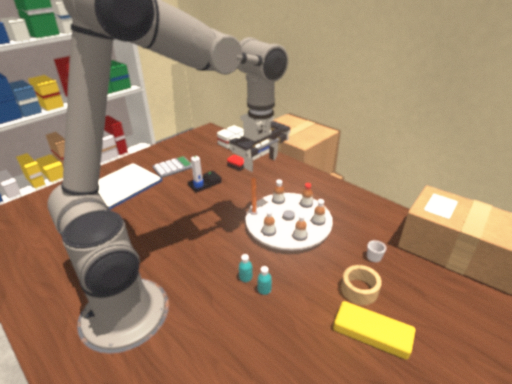

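View pics/wrist0.png

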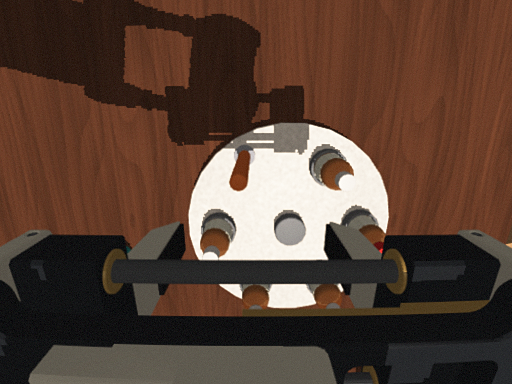

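The overview shows the carousel near (232,232) in the scene picture, with the red cap at (215,238), the post at (274,200) and the reader in its dock at (380,258). The turquoise look-alikes at (225,160) stay alone. I'll move towards the reader and look closer.

```bash
python3 -m handwheel '[[[0,0,-1.5,0],[0,0,-3.5,0],[0,0,-4.1,0],[0,0,-4.1,0],[0,0,-4.1,0],[0,-0.5,-4.1,0],[0,-0.5,-3.5,0],[0,-0.5,-1.5,0]]]'
python3 - <<'E'
from h import *
bot.get_obs(); 
cm=bot.camera_model('wrist');im,d=cap('wrist','w1.png');np.save('w1d.npy',d);np.save('w1cm.npy',cm)
o=bot.get_obs();print(o['time'],o['tool_pos'])
print(cm['position'],cm['rotation'])
for l in ['reader','dock']:
    for f in (bot.spot_point,bot.find_in): print(l,f('wrist',l)[:2])
E
```

```text
time: 1.32
tool_pos: [509.1, 268.2, 226.6]
tcp_rot: [-3.129, 1.569, 1.586]
contact_force: [-0.5, -0.9, -0.6]
grip_width: 92.2
1.3667 [508.22128782 269.17969391 226.5184957 ]
[508.08409947 347.10369558 384.26876105] [ 2.84411801e+00 -1.46240368e-03  3.54810046e-03]
reader [{'point': [253.7, 121.5], 'conf': 0.67}]
reader [{'bbox': [240.0, 107.4, 28.0, 35.1], 'conf': 0.65}]
dock [{'point': [258.8, 122.5], 'conf': 0.69}]
dock [{'bbox': [225.1, 94.0, 97.6, 65.5], 'conf': 0.85}]
```

View pics/w1.png

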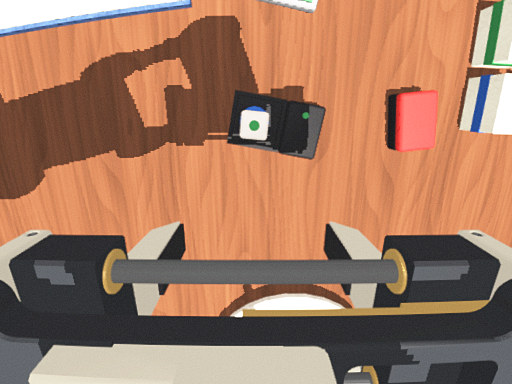

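The wrist picture shows the handle's white top at (254,124) in the tray, with the dock block to its right at (303,128) and the stamp at (415,120). Next I'll measure the handle square and the dock outline.

```bash
python3 - <<'E'
from h import *
im=cv2.imread('pics/w1.png');d=np.load('w1d.npy');cm=np.load('w1cm.npy',allow_pickle=True).item()
sub=(slice(85,165),slice(215,335))
D=d[sub]
# per-pixel world points
ys,xs=np.mgrid[85:165,215:335]
K=np.array([[cm['fx'],0,cm['cx']],[0,cm['fy'],cm['cy']],[0,0,1.]])
P=cv2.undistortPoints(np.stack([xs,ys],-1).reshape(-1,1,2).astype(float),K,cm['dist_coeffs'])[:,0]
W=(np.c_[P,np.ones(len(P))]*D.reshape(-1,1))@Rm(cm['rotation']).T+cm['position']
z=W[:,2]; v=D.ravel()>0
for n,lo,hi in [('top',120,140),('nose',22,40),('walls',14,22),('block',26,36)]:
    m=v&(z>lo)&(z<hi); q=W[m]; print(n,m.sum(),q.mean(0).round(1) if m.any() else '',)
    if n in('top','block'):
        r=cv2.minAreaRect(q[:,:2].astype(np.float32));print(r,np.median(q[:,2]))
# rgb white
w=(im[sub].min(-1)>170); 
c=[at_z(cm,(x+215,y+85),130)[:2] for y,x in zip(*np.nonzero(w))]
print('white',len(c),np.mean(c,0),cv2.minAreaRect(np.array(c,np.float32)))
big=cv2.resize(im[sub],None,fx=6,fy=6,interpolation=cv2.INTER_NEAREST);cv2.imwrite('pics/w1z.png',big)
E
```

```text
top 775 [508.3 333.5 129.5]
((508.4092712402344, 333.1745300292969), (26.169492721557617, 26.019411087036133), 84.74646759033203) 129.48583727749627
nose 2104 [567.8 323.2  29.4]
walls 815 [512.6 333.   17.7]
block 2062 [567.9 323.1  29.5]
((542.3746948242188, 326.11029052734375), (70.35038757324219, 106.2805404663086), 80.16365051269531) 29.57604401614435
white 672 [508.24679312 333.7739635 ] ((508.3021240234375, 333.5894775390625), (25.603727340698242, 25.37167739868164), 84.90483093261719)
```

View pics/w1z.png

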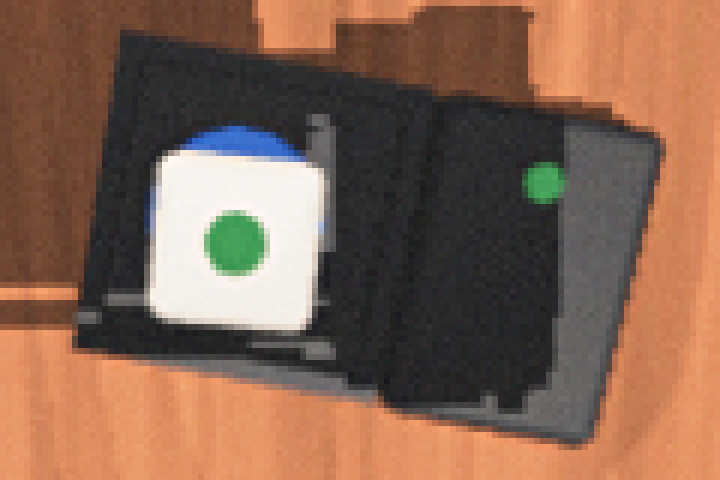

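Reader: centre (508.3, 333.4), yaw about −0.09 rad. Dock: centre about (508.8, 333.3), yaw −0.17. I'll move over it, turn and go down in steps.

```bash
python3 -m handwheel '[[[0,0,-2.0,0],[0,0,-2.8,0],[0,0,-1.6,0],[0,0,0,0.09],[0,0,0,0],[0,0,0,0]]]'
python3 - <<'E'
from h import *
cm=bot.camera_model('wrist');o=bot.get_obs();print(o['time'],o['tool_pos'],Rm(o['tcp_rot']).round(3).tolist())
E
```

```text
time: 2.07
tool_pos: [510.6, 326.7, 226.7]
tcp_rot: [0.051, 1.57, -1.609]
contact_force: [-0.5, -0.0, -1.7]
grip_width: 91.9
2.0667 [510.56743972 326.67298605 226.67250131] [[-0.0, 0.996, -0.089], [-0.001, -0.089, -0.996], [-1.0, 0.0, 0.001]]
```

```bash
for i in 1 2; do python3 -m handwheel '[[[0,0,0,0]]]' | sed -n 1,2p; done; python3 - <<'E'
from h import *
cm=bot.camera_model('wrist');print(cm['position'])
for i in range(2):print(bot.get_obs()['tool_pos'])
E
```

```text
time: 2.15
tool_pos: [510.5, 326.7, 226.8]
time: 2.23
tool_pos: [510.4, 326.9, 226.9]
[516.79812812 405.7387688  384.49033067]
[510.42828658 326.94182053 226.89690889]
[510.42828658 326.94182053 226.89690889]
```

```bash
python3 -m handwheel '[[[0,-0.27,-0.64,0],[0,0,0,0],[2.5,0,0,0],[3,0,0,0],[3,0,0,0],[2.5,0,0,0],[0.5,0,0,0],[0,0,0,0]]]'
python3 - <<'E'
from h import *
cm=bot.camera_model('wrist');im,d=cap('wrist','w2.png')
o=bot.get_obs();print(o['time'],o['tool_pos'])
E
```

```text
time: 2.9
tool_pos: [506.9, 334.3, 110.2]
tcp_rot: [-1.011, 1.567, -2.672]
contact_force: [0.8, 0.1, 0.6]
grip_width: 92.0
2.95 [508.03485828 334.81703309 112.06136535]
```

View pics/w2.png

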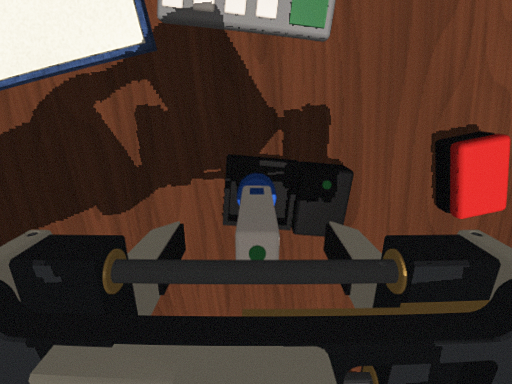

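The handle sits centred between the fingers (top at 258,250). I'll go down the last 3 cm and close.

```bash
python3 -m handwheel '[[[1,0,0,0],[1.2,0,0,0],[0.9,0,0,0],[0,0,0,0]]]' | head -2;python3 -m handwheel '[[[0,0,0,0],[0,0,0,0],[0,0,0,0],[0,0,0,0],[0,0,0,0],[0,0,0,0]]]' 0
```

```text
time: 3.28
tool_pos: [507.4, 334.4, 79.8]
time: 3.78
tool_pos: [508.0, 334.7, 81.0]
tcp_rot: [2.024, 1.57, 0.363]
contact_force: [-0.4, 0.3, 0.2]
grip_width: 56.5
```

```bash
python3 -m handwheel '[[[0,0,0,0],[0,0,0,0],[0,0,0,0],[0,0,0,0],[0,0,0,0],[0,0,0,0],[0,0,0,0],[0,0,0,0]]]' 0;python3 -m handwheel '[[[0,0,0,0],[0,0,0,0]]]' 0
```

```text
time: 4.45
tool_pos: [507.9, 334.6, 80.6]
tcp_rot: [-0.311, 1.571, -1.972]
contact_force: [0.4, -1.1, -0.7]
grip_width: 25.7
time: 4.62
tool_pos: [507.9, 334.6, 80.6]
tcp_rot: [-0.244, 1.571, -1.905]
contact_force: [-0.2, 0.0, -1.4]
grip_width: 26.1
```

```bash
python3 -m handwheel '[[[-1,0,0,0],[-2,0,0,0],[-2.5,0,0,0],[-2.5,0,0,0],[-2.5,0,0,0],[-1.8,0,0,0],[-0.7,0,0,0],[0,0,0,0]]]'
python3 - <<'E'
from h import *
cs=bot.camera_model('scene');cd=bot.camera_model('side')
a,da=cap('scene','s2.png');b,db=cap('side','d2.png')
np.savez('m2.npz',a=a,da=da,b=b,db=db)
o=bot.get_obs();print(o['time'],o['tool_pos'])
for cm,im,d,n in((cs,a,da,'scene'),(cd,b,db,'side')):
    K=np.array([[cm['fx'],0,cm['cx']],[0,cm['fy'],cm['cy']],[0,0,1.]])
    ys,xs=np.mgrid[0:384,0:512]
    P=cv2.undistortPoints(np.stack([xs,ys],-1).reshape(-1,1,2).astype(float),K,cm['dist_coeffs'])[:,0]
    W=(np.c_[P,np.ones(len(P))]*d.reshape(-1,1))@Rm(cm['rotation']).T+cm['position']
    H=cv2.cvtColor(im,cv2.COLOR_RGB2HSV).reshape(-1,3).astype(int)
    near=(np.hypot(W[:,0]-577,W[:,1]+79)<200)&(d.ravel()>0)
    white=near&(H[:,1]<60)&(H[:,2]>130)&(abs(W[:,2]-32)<6)
    q=W[white]; 
    # disc: project to z=32 ; boundary fit
    m=white.reshape(384,512).astype(np.uint8)
    c=max(cv2.findContours(m,cv2.RETR_EXTERNAL,cv2.CHAIN_APPROX_NONE)[0],key=len)[:,0]
    hull=cv2.convexHull(c)[:,0].astype(float)
    B=np.array([at_z(cm,p,32)[:2] for p in hull])
    from scipy.optimize import least_squares
    r=least_squares(lambda x:np.hypot(B[:,0]-x[0],B[:,1]-x[1])-x[2],[577,-79,145],loss='soft_l1')
    print(n,'disc',r.x.round(1),len(B),'med z',np.median(q[:,2]).round(1))
    red=near&((H[:,0]<6)|(H[:,0]>174))&(H[:,1]>150)&(H[:,2]>100)
    print(' red',red.sum(),W[red].mean(0).round(1), W[red][:,2].max().round(1), np.c_[xs.ravel(),ys.ravel()][red].mean(0).round(1))
    pst=near&(W[:,2]>130)&(H[:,1]>120)
    print(' post',pst.sum(),np.median(W[pst],0).round(1),W[pst][:,2].max(), H[pst].mean(0).round())
E
```

```text
time: 5.28
tool_pos: [508.6, 335.0, 213.1]
tcp_rot: [2.105, 1.566, 0.444]
contact_force: [-1.2, 0.4, -1.6]
grip_width: 25.9
5.3833 [507.45116626 334.39852812 209.92417808]
scene disc [577.1 -77.3 144.2] 40 med z 30.7
 red 28 [678.2 -74.3 113.3] 119.9 [215.5 237. ]
 post 81 [517.4  25.2 155. ] 174.61623393666332 [ 11. 170. 147.]
side disc [571.3 -81.  145.8] 31 med z 32.8
 red 26 [669.5 -78.7 112.3] 119.3 [307.5 185.9]
 post 63 [506.9  19.4 155.8] 174.5395275844803 [ 11. 171. 200.]
```

View pics/s2.png

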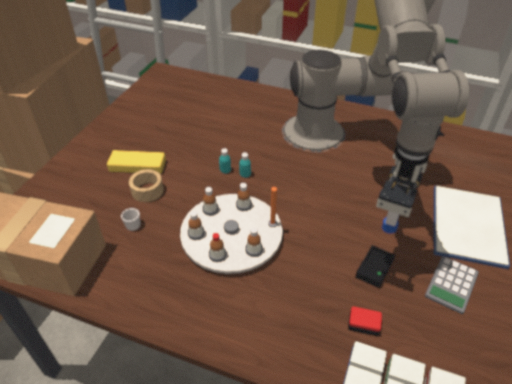

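View pics/d2.png

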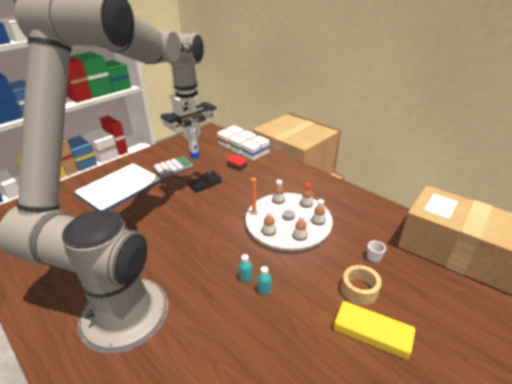

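Both views are clear: the post stands free at scene (274,205), the red cap at (215,237), the reader hangs straight in the gripper and the dock is empty. The disc centres from the two cameras differ by 6 mm, so I'll refine with the first wrist picture.

```bash
python3 - <<'E'
from h import *
from scipy.optimize import least_squares
cm=bot.camera_model('wrist');cm=dict(cm);cm['position']=np.array([524.24,79.11,384.36]);cm['rotation']=[2.8427,-.0015,.0004]
im=cv2.imread('pics/wrist0.png')
H=cv2.cvtColor(im,cv2.COLOR_BGR2HSV).astype(int)
m=((H[...,1]<45)&(H[...,2]>120)).astype(np.uint8)
m[:, :160]=0;m[:, 420:]=0
pts=[]
# boundary: along rays from center for top half and sides until gripper rows
for ang in np.radians(np.arange(0,360,3)):
    for r in range(140,40,-1):
        x=290+r*np.cos(ang);y=215+r*np.sin(ang)
        if 0<=y<384 and m[int(round(y)),int(round(x))]:
            pts.append((x+.3*np.cos(ang),y+.3*np.sin(ang)));break
B=np.array([at_z(cm,p,32)[:2] for p in pts]);P=np.array(pts)
k=(P[:,1]<222)
B=B[k]
r=least_squares(lambda x:np.hypot(B[:,0]-x[0],B[:,1]-x[1])-x[2],[577,-79,145],loss='cauchy',f_scale=1)
print(r.x, np.abs(r.fun).mean())
r=least_squares(lambda x:np.hypot(B[:,0]-x[0],B[:,1]-x[1])-145,[577,-79],loss='cauchy',f_scale=1)
print(r.x, np.median(abs(np.hypot(B[:,0]-r.x[0],B[:,1]-r.x[1])-145)))
c=r.x
# post base ellipse and bottles: predicted stations overlay for phase
for ph in [121,]:
  pass
big=im.copy()
for a in range(0,360,2):
    for rad,z in((145,32),):
        u=proj(cm,[c[0]+rad*np.cos(np.radians(a)),c[1]+rad*np.sin(np.radians(a)),z]);cv2.circle(big,tuple(int(round(t)) for t in u),0,(0,255,0),-1)
red=((H[...,0]<6)|(H[...,0]>174))&(H[...,1]>150)&(H[...,2]>80)
ys,xs=np.nonzero(red);print('red',len(xs),xs.mean(),ys.mean(),xs.min(),xs.max(),ys.min(),ys.max())
for ph in (118,121,124):
    a=np.radians(ph)
    print(ph,proj(cm,[c[0]+120*np.cos(a),c[1]+120*np.sin(a),172]),proj(cm,[c[0]+120*np.cos(a),c[1]+120*np.sin(a),34]))
    a=np.radians(ph-120);print('   tag',proj(cm,[c[0]+100*np.cos(a),c[1]+100*np.sin(a),117]))
cs=bot.camera_model('scene');cd=bot.camera_model('side')
for cc in (c,[577.1,-77.3],[571.3,-81]):
  for ph in (118,121,124):
    a=np.radians(ph);b=a-2*np.pi/3
    for C in(cs,cd): print(ph,proj(C,[cc[0]+120*np.cos(a),cc[1]+120*np.sin(a),172]).round(1),proj(C,[cc[0]+100*np.cos(b),cc[1]+100*np.sin(b),117]).round(1),end=' ')
    print()
cv2.imwrite('pics/w0o.png',cv2.resize(big[100:330,150:440],None,fx=2.5,fy=2.5,interpolation=cv2.INTER_NEAREST))
E
```

```text
[573.8249512  -80.98992257 143.35911929] 0.5977083364527411
[573.68619374 -83.00167464] 0.5850429249726119
red 70 379.1 246.12857142857143 374 383 242 252
118 [245.39955323 180.37810927] [248.54989075 153.5691234 ]
   tag [382.9587707  259.92236888]
121 [238.80834991 184.00609197] [244.42043604 155.90292995]
   tag [383.68666491 255.93999745]
124 [232.48561121 187.93061206] [240.44294034 158.43704142]
   tag [384.18494646 251.91992368]
118 [272.8 189.7] [211.9 233.5] 118 [254.6 177.5] [310.2 185.1] 
121 [272.3 188.1] [213.7 234.1] 121 [254.1 178.5] [308.9 184.5] 
124 [271.8 186.5] [215.6 234.6] 124 [253.7 179.5] [307.7 184. ] 
118 [274.3 191.1] [213.3 235. ] 118 [254.1 176.4] [309.4 184.1] 
121 [273.9 189.5] [215.2 235.6] 121 [253.6 177.4] [308.2 183.5] 
124 [273.4 187.9] [217.1 236.1] 124 [253.2 178.4] [307.  182.9] 
118 [273.8 189.3] [213. 233.] 118 [253.7 177.5] [309.3 185.2] 
121 [273.4 187.7] [214.8 233.6] 121 [253.1 178.5] [308.  184.6] 
124 [272.8 186.1] [216.7 234.1] 124 [252.7 179.6] [306.8 184. ]
```

View pics/w0o.png

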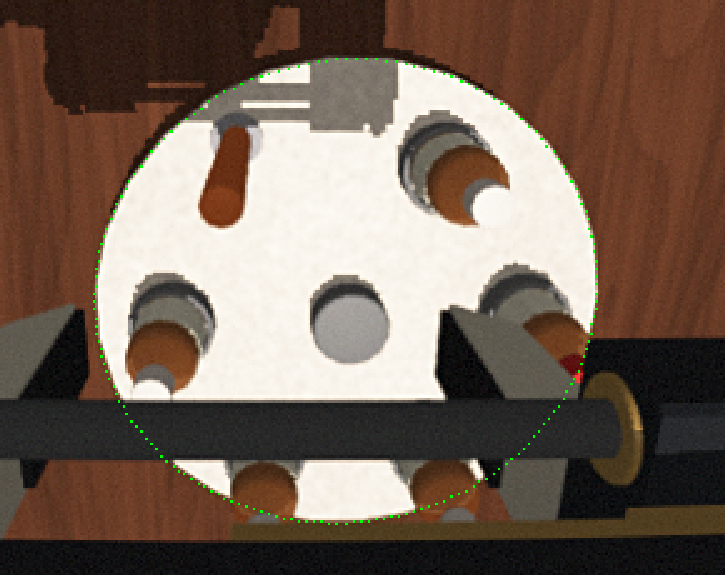

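Carousel centre is about (574, −80.5), with the post at about 121° and the red cap at about 1°. In the zoomed wrist view the post top is at (221,208) and the fit follows the rim closely. Moving to the carousel now.

```bash
python3 -m handwheel '[[[0,0.5,1.5,0],[0,1,3.5,0],[0,1.1,4.1,0],[0,1.1,4.1,0],[0,1.1,4.1,0],[0,1,4.1,0],[0,0.9,3.5,0],[0,0.5,1.9,0]]]'
python3 - <<'E'
from h import *
for i in range(2):
  o=bot.get_obs();print(o['time'],o['tool_pos'],Rm(o['tcp_rot']).round(3).tolist())
  cm=bot.camera_model('wrist');im,d=cap('wrist','w3.png')
np.save('w3cm.npy',cm);np.save('w3d.npy',d)
o=bot.get_obs();print(o['time'],o['tool_pos'],o['contact_force'])
E
```

```text
time: 6.05
tool_pos: [554.5, 60.1, 208.9]
tcp_rot: [-1.129, 1.567, -2.793]
contact_force: [-0.6, -0.3, -1.6]
grip_width: 25.9
6.05 [554.49818393  60.09954662 208.85373693] [[-0.003, 0.996, -0.093], [-0.001, -0.093, -0.996], [-1.0, -0.003, 0.001]]
6.1 [555.07587808  58.05394431 208.78989935] [[-0.003, 0.996, -0.094], [-0.003, -0.094, -0.996], [-1.0, -0.003, 0.003]]
6.15 [554.70147175  60.58781272 208.81588901] [-0.00498003  0.349442   -2.38149697]
```

View pics/w3.png

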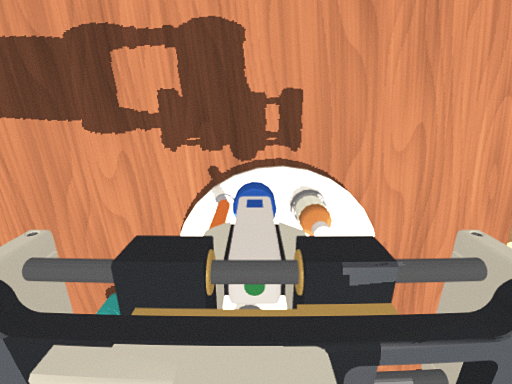

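```bash
python3 - <<'E'
from h import *
from scipy.optimize import least_squares
im=cv2.imread('pics/w3.png');cm=np.load('w3cm.npy',allow_pickle=True).item()
H=cv2.cvtColor(im,cv2.COLOR_BGR2HSV).astype(int)
m=((H[...,1]<45)&(H[...,2]>120))
pts=[]
for ang in np.radians(np.arange(180,360,3)):
    for r in range(140,40,-1):
        x=278+r*np.cos(ang);y=250+r*np.sin(ang)
        if y<235 and m[int(round(y)),int(round(x))]:
            pts.append((x,y));break
B=np.array([at_z(cm,p,32)[:2] for p in pts])
r=least_squares(lambda x:np.hypot(B[:,0]-x[0],B[:,1]-x[1])-145,[577,-79],loss='cauchy',f_scale=1)
print(len(B),r.x, np.median(abs(r.fun)))
d=np.load('w3d.npy')
K=np.array([[cm['fx'],0,cm['cx']],[0,cm['fy'],cm['cy']],[0,0,1.]])
ys,xs=np.mgrid[0:384,0:512]
P=cv2.undistortPoints(np.stack([xs,ys],-1).reshape(-1,1,2).astype(float),K,cm['dist_coeffs'])[:,0]
W=(np.c_[P,np.ones(len(P))]*d.reshape(-1,1))@Rm(cm['rotation']).T+cm['position']
bl=((H[...,0]>95)&(H[...,0]<125)&(H[...,1]>120)&(ys>175)&(ys<235)&(xs>220)&(xs<290)).ravel()
q=W[bl];print('nose',bl.sum(),q.min(0).round(1),q.max(0).round(1))
u,v=proj(cm,[554.8,59.3,131]),proj(cm,[554.8,59.3,156]);print(u,v)
E
```

```text
55 [572.93412531 -81.78107473] 0.6378807524627064
nose 592 [536.7  50.1 137.8] [571.9 137.2 366.2]
[254.32395129 196.40759521] [254.29965773 205.8200405 ]
```

```bash
python3 -m handwheel '[[[0,-0.3,0.9,0],[0,-0.3,1.0,0],[0,-0.16,0.64,0],[0,0,0,0],[0,0,0,0]]]'
cat >> h.py <<'E'
C=np.array([573.8,-81.0]); NO=np.array([-0.2,-0.8]) # nose minus TCP
def rows(P,zs=None,yaw=-0.092):
    """P: list of nose world xy incl. start; zs heights incl start"""
    P=np.array(P,float);ty=np.array([np.cos(yaw),np.sin(yaw)]);tz=np.array([np.sin(yaw),-np.cos(yaw)])
    zs=np.zeros(len(P)) if zs is None else np.array(zs,float)
    D=np.diff(P,axis=0)/10;dz=-np.diff(zs)/10
    return [[round(c,2),round(float(d@ty),2),round(float(d@tz),2)] for d,c in zip(D,dz)]
def pol(r,a): a=np.radians(a);return C+r*np.array([np.cos(a),np.sin(a)])
def ang(p): p=np.array(p)[:2]-C;return np.hypot(*p),np.degrees(np.arctan2(p[1],p[0]))
E
python3 - <<'E'
from h import *
o=bot.get_obs();n=o['tool_pos'][:2]+NO;print(o['time'],n,ang(n),o['tool_pos'][2])
r0,a0=ang(n)
a=a0+np.r_[0,np.cumsum([1,1.5,2,3,4,5,6,7,7.2,7.2])];rr=np.interp(np.arange(11),[0,3,11],[r0,120,120])
for x in rows([pol(r,t) for r,t in zip(rr,a)]):print(x)
E
```

```text
time: 6.57
tool_pos: [545.0, 39.8, 210.8]
tcp_rot: [2.396, 1.57, 0.735]
contact_force: [-0.5, -0.0, -1.5]
grip_width: 25.7
6.5667 [544.76724719  38.973815  ] (np.float64(123.43669236195595), np.float64(103.60362383197194)) 210.82734419311802
[np.float64(-0.0), -0.16, 0.18]
[np.float64(-0.0), -0.26, 0.22]
[np.float64(-0.0), -0.35, 0.27]
[np.float64(-0.0), -0.57, 0.26]
[np.float64(-0.0), -0.74, 0.4]
[np.float64(-0.0), -0.88, 0.57]
[np.float64(-0.0), -0.98, 0.78]
[np.float64(-0.0), -1.04, 1.03]
[np.float64(-0.0), -0.93, 1.19]
[np.float64(-0.0), -0.77, 1.29]
```

```bash
python3 -m handwheel '[[[0,-0.16,0.18,0],[0,-0.26,0.22,0],[0,-0.35,0.27,0],[0,-0.57,0.26,0],[0,-0.74,0.4,0],[0,-0.88,0.57,0],[0,-0.98,0.78,0],[0,-1.04,1.03,0]]]'
python3 - <<'E'
from h import *
o=bot.get_obs();n=o['tool_pos'][:2]+NO;print(o['time'],n,ang(n),o['tool_pos'][2],o['contact_force'])
J=o['dq'];print(J)
E
```

```text
time: 7.23
tool_pos: [491.2, 7.0, 210.8]
tcp_rot: [2.08, 1.571, 0.42]
contact_force: [0.5, -1.0, -1.0]
grip_width: 25.9
7.2333 [491.03917944   6.16620058] (np.float64(120.19692152378116), np.float64(133.51493214884508)) 210.77985905711287 [ 0.47923933 -1.04025422 -1.04958373]
[-0.27257237 -0.25199367  0.36376953 -0.00697535 -0.10689798 -0.26877067]
```

```bash
python3 - <<'E'
from h import *
r0,a0=120.2,133.5
a=a0+np.r_[0,np.cumsum([7.2,7.2,4,1.5,0,0])]
for x in rows([pol(r,t) for r,t in zip([120.2,120,120,120,118,110,102],a)],[0,0,0,0,1,4,8]):print(x)
E
```

```text
[np.float64(-0.0), -0.91, 1.21]
[np.float64(-0.0), -0.76, 1.3]
[np.float64(-0.0), -0.35, 0.76]
[np.float64(-0.1), 0.07, 0.36]
[np.float64(-0.3), 0.75, 0.29]
[np.float64(-0.4), 0.75, 0.29]
```

```bash
python3 -m handwheel '[[[0,-0.91,1.21,0],[0,-0.76,1.3,0],[0,-0.35,0.76,0],[-0.1,0.07,0.36,0]]]'
cat > meas.py <<'E'
from h import *
import json,sys,os
from scipy.optimize import least_squares
cs=bot.camera_model('scene');cd=bot.camera_model('side')
def feats(n):
    o=bot.get_obs();im,d=bot.capture(n);t=o['time']
    H=cv2.cvtColor(im,cv2.COLOR_RGB2HSV).astype(int)
    return t,o,im,H
def blobs(H,n):
    red=(((H[...,0]<6)|(H[...,0]>174))&(H[...,1]>150)&(H[...,2]>90)).astype(np.uint8)
    cm=cs if n=='scene' else cd
    out=[]
    k,l,s,c=cv2.connectedComponentsWithStats(red)
    for i in range(1,k):
        if s[i,4]<8: continue
        p=at_z(cm,c[i],112)[:2]
        r,a=ang(p)
        if 75<r<125: out.append((s[i,4],c[i].round(1).tolist(),round(r,1),round(a,1)))
    return out
E
python3 - <<'E'
from meas import *
for n in ('scene','side'):
    t,o,im,H=feats(n);cv2.imwrite('pics/p1%s.png'%n,im[:,:,::-1])
    print(round(t,3),n,blobs(H,n),ang(o['tool_pos'][:2]+NO),o['tool_pos'][2])
E
```

```text
time: 7.57
tool_pos: [468.3, -28.1, 211.8]
tcp_rot: [-1.476, 1.57, -3.138]
contact_force: [-0.2, 0.3, -0.6]
grip_width: 26.0
7.567 scene [(np.int32(24), [250.5, 233.5], np.float64(104.6), np.float64(55.1))] (np.float64(117.81055991631963), np.float64(153.7676789592695)) 211.82795516014934
7.617 side [(np.int32(31), [279.5, 181.6], np.float64(103.1), np.float64(60.6))] (np.float64(116.75941559140317), np.float64(153.6654616989552)) 212.1583710986753
```

View pics/p1scene.png

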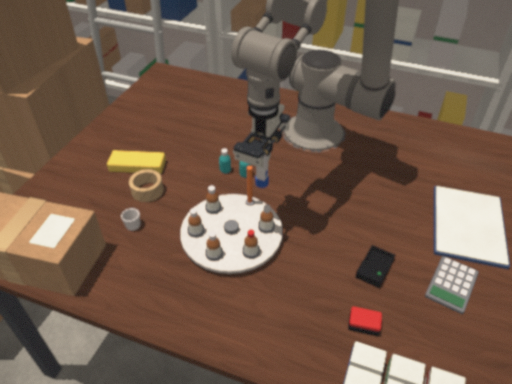

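View pics/p1side.png

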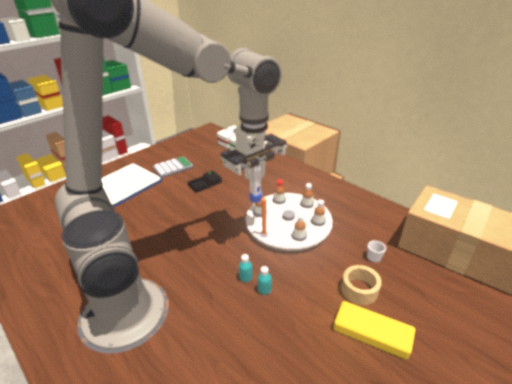

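The post (scene 250,185) is now ahead of and clear of the nose (262,182), and the red cap is coming round at (250,234). I'll retract to the cap radius and height.

```bash
python3 -m handwheel '[[[-0.2,0.5,0.2,0],[-0.3,0.7,0.25,0],[-0.2,0.4,0.17,0]]]' | head -2
python3 - <<'E'
from meas import *
for n,uv in (('scene',(215.5,237)),('side',(307.5,185.9))): print(n,ang(at_z(cs if n=='scene' else cd,uv,112)))
for n in ('scene','side'):
    t,o,im,H=feats(n);cv2.imwrite('pics/p2%s.png'%n,im[:,:,::-1])
    print(round(t,3),n,blobs(H,n),ang(o['tool_pos'][:2]+NO),o['tool_pos'][2])
E
```

```text
time: 7.92
tool_pos: [486.4, -35.1, 219.2]
scene (np.float64(103.6524686035524), np.float64(3.388757269356284))
side (np.float64(96.05024116935039), np.float64(1.487191375916047))
7.917 scene [(np.int32(38), [263.1, 221.8], np.float64(102.4), np.float64(84.8))] (np.float64(98.5233782347979), np.float64(152.74936336018084)) 219.16472504087855
7.967 side [(np.int32(15), [268.8, 186.0], np.float64(97.9), np.float64(87.2))] (np.float64(97.76152610104393), np.float64(152.79012307180298)) 219.42284256172596
```

```bash
python3 -m handwheel '[[[0,0,0,0],[0,0,0,0]]]' | head -2
python3 - <<'E'
from meas import *
for n in ('scene','side'):
    t,o,im,H=feats(n);cv2.imwrite('pics/p3%s.png'%n,im[:,:,::-1])
    print(round(t,3),n,blobs(H,n),ang(o['tool_pos'][:2]+NO),o['tool_pos'][2])
E
```

```text
time: 8.18
tool_pos: [484.8, -34.8, 218.5]
8.183 scene [(np.int32(22), [266.5, 213.3], np.float64(102.3), np.float64(103.1))] (np.float64(100.07656979309468), np.float64(153.00741377324397)) 218.4821476204886
8.233 side [] (np.float64(100.11861288466544), np.float64(153.02000810429618)) 218.52073090227648
```

View pics/p3scene.png

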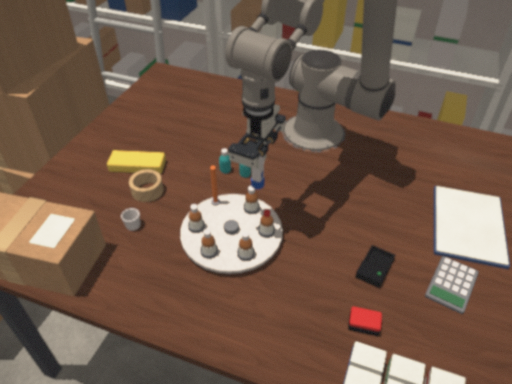

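View pics/p3side.png

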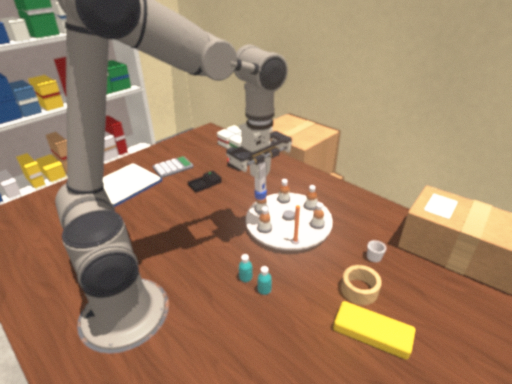

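```bash
cat >> meas.py <<'E'
YS,XS=np.mgrid[0:384,0:512]
UV={}
for n,cm in (('scene',cs),('side',cd)):
    K=np.array([[cm['fx'],0,cm['cx']],[0,cm['fy'],cm['cy']],[0,0,1.]])
    UV[n]=np.c_[cv2.undistortPoints(np.stack([XS,YS],-1).reshape(-1,1,2).astype(float),K,np.array(cm['dist_coeffs']))[:,0],np.ones(XS.size)]@Rm(cm['rotation']).T
OFF={'scene':np.array([5.2,2.9]),'side':np.array([-5.3,-2.9])}
def post(n,save=None):
    cm=cs if n=='scene' else cd
    o=bot.get_obs();im,d=bot.capture(n)
    if save: cv2.imwrite('pics/'+save,im[:,:,::-1])
    W=UV[n]*d.reshape(-1,1)+cm['position']
    H=cv2.cvtColor(im,cv2.COLOR_RGB2HSV).reshape(-1,3).astype(int)
    m=(np.abs(np.hypot(W[:,0]-C[0],W[:,1]-C[1])-120)<25)&(d.ravel()>0)&(W[:,2]>130)&(W[:,2]<180)&(H[:,1]>120)&(H[:,0]>4)&(H[:,0]<18)
    nn=o['tool_pos'][:2]+NO
    if m.sum()<6: p=None
    else:
        q=np.median(W[m],0)[:2]-OFF[n];p=ang(q)
    r=dict(t=round(float(o['time']),3),n=n,cnt=int(m.sum()),post=None if p is None else [round(float(x),1) for x in p],nose=[round(float(x),1) for x in ang(nn)],z=round(float(o['tool_pos'][2]),1))
    if p is not None:
        r['red']=round((r['post'][1]-120)%360,1)
        with open('log.txt','a') as f: f.write(json.dumps(r)+'\n')
    print(r);return r
E
python3 - <<'E'
from meas import *
post('scene');post('side')
E
```

```text
{'t': 8.283, 'n': 'scene', 'cnt': 72, 'post': [118.9, -126.3], 'nose': [100.1, 153.0], 'z': 218.6, 'red': 113.7}
{'t': 8.333, 'n': 'side', 'cnt': 42, 'post': [118.2, -122.1], 'nose': [100.1, 153.1], 'z': 218.6, 'red': 117.9}
```

```bash
cat > plan.py <<'E'
from h import *
import json,sys
from scipy.optimize import least_squares
L=[json.loads(l) for l in open('log.txt')]
t=np.array([l['t'] for l in L]);y=np.unwrap(np.radians([l['red'] for l in L]))
T0=8.3
def phi(p,t):
    f,w,k=p; a,b=.0435*k,.087*k; s=t-T0
    return f+(w+a/b)*(1-np.exp(-b*s))/b-a/b*s
def om(p,t):
    f,w,k=p; a,b=.0435*k,.087*k; return (w+a/b)*np.exp(-b*(t-T0))-a/b
sol=least_squares(lambda p:np.r_[(phi(p,t)-y)/.02,(p[1]-1.38)/.05,(p[2]-1)/.3],[2.0,1.38,1.])
p=sol.x
def red(tt): return np.degrees(phi(p,tt))
if __name__=='__main__':
    print('fit',np.degrees(p[0]).round(1),p[1:].round(3),'resid deg',np.degrees(phi(p,t)-y).round(1)[-8:])
    t0=float(sys.argv[1]);r0=float(sys.argv[2]);a0=float(sys.argv[3]);z0=float(sys.argv[4]);n=int(sys.argv[5]);zt=float(sys.argv[6]) if len(sys.argv)>6 else 218.5
    ph=red(t0+np.arange(n+1)/12)
    a0=ph[0]+((a0-ph[0]+180)%360-180)
    print('omega',om(p,t0).round(2),'gap',round(a0-ph[0],1))
    if len(sys.argv)>7: al=a0+np.r_[0,np.cumsum(json.loads(sys.argv[7]))]
    else:
        g=np.clip(1-np.arange(n+1)/3,0,1); al=ph+(a0-ph[0])*g
    rr=100+(r0-100)*np.clip(1-np.arange(n+1)/3,0,1);zz=zt+(z0-zt)*np.clip(1-np.arange(n+1)/3,0,1)
    print('end nose-red',(al-ph).round(1))
    for x in rows([pol(r,q) for r,q in zip(rr,al)],zz): print([float(v) for v in x],end=',')
    print()
E
python3 plan.py 8.383 100.1 153.0 218.6 8 218.6 '[0,0,0,1.2,3,4.8,5.6,5.6]'
```

```text
fit 115.2 [1.381 1.   ] resid deg [ 0.1 -0.1]
omega 1.37 gap 31.3
end nose-red [31.3 24.8 18.4 12.   6.9  3.7  2.3  1.8  1.3]
[-0.0, 0.0, 0.0],[-0.0, 0.0, 0.0],[-0.0, 0.0, 0.0],[-0.0, -0.08, 0.2],[-0.0, -0.17, 0.49],[-0.0, -0.22, 0.81],[-0.0, -0.17, 0.96],[-0.0, -0.07, 0.97],
```

```bash
python3 -m handwheel '[[[0,0,0,0],[0,0,0,0],[0,0,0,0],[0,-0.08,0.2,0],[0,-0.17,0.49,0],[0,-0.22,0.81,0],[0,-0.17,0.96,0],[0,-0.07,0.97,0]]]'|head -2
python3 - <<'E'
from meas import *
post('scene','q1.png')
o=bot.get_obs();print(o['time'],ang(o['tool_pos'][:2]+NO),o['tool_pos'])
E
cat log.txt
```

```text
time: 9.05
tool_pos: [474.3, -69.6, 218.8]
{'t': 9.05, 'n': 'scene', 'cnt': 83, 'post': [118.5, -68.8], 'nose': [100.2, 173.9], 'z': 218.8, 'red': 171.2}
9.1 (np.float64(100.05463914702847), np.float64(174.82399366789915)) [474.35335712 -71.17351798 218.8074282 ]
{"t": 8.283, "n": "scene", "cnt": 72, "post": [118.9, -126.3], "nose": [100.1, 153.0], "z": 218.6, "red": 113.7}
{"t": 8.333, "n": "side", "cnt": 42, "post": [118.2, -122.1], "nose": [100.1, 153.1], "z": 218.6, "red": 117.9}
{"t": 9.05, "n": "scene", "cnt": 83, "post": [118.5, -68.8], "nose": [100.2, 173.9], "z": 218.8, "red": 171.2}
```

View pics/q1.png

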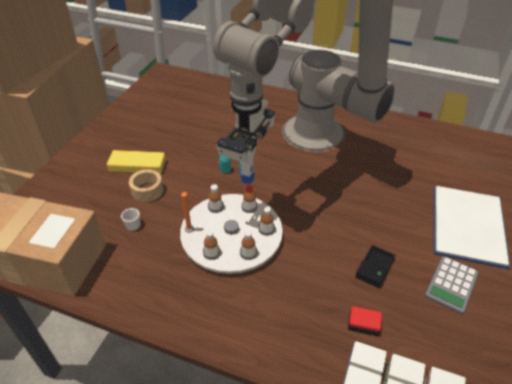

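The reader (247,175) is almost over the red cap (249,188). Following on.

```bash
python3 plan.py 9.1 100.05 174.8 218.8 8
```

```text
fit 115.1 [1.37  1.024] resid deg [ 0.1 -0.2  0.1]
omega 1.24 gap -0.1
end nose-red [-0.1 -0.1 -0.   0.   0.   0.   0.   0.   0. ]
[0.01, 0.06, 1.03],[0.01, 0.16, 1.01],[0.01, 0.26, 0.98],[-0.0, 0.35, 0.93],[-0.0, 0.44, 0.88],[-0.0, 0.51, 0.83],[-0.0, 0.59, 0.77],[-0.0, 0.65, 0.7],
```

```bash
python3 -m handwheel '[[[0,0.06,1.03,0],[0,0.16,1.01,0],[0,0.26,0.98,0],[0,0.35,0.93,0],[0,0.44,0.88,0],[0,0.51,0.83,0],[0,0.59,0.77,0],[0,0.65,0.7,0]]]'|head -2
python3 - <<'E'
from h import *
from plan import red
o=bot.get_obs();t=float(o['time']);n=ang(o['tool_pos'][:2]+NO);print(t,n,red(t)%360,o['tool_pos'][2],o['contact_force'])
import subprocess
print(subprocess.run(['python3','plan.py',str(t),str(n[0]),str(n[1]),str(o['tool_pos'][2]),'8'],capture_output=True,text=True).stdout)
E
```

```text
time: 9.77
tool_pos: [499.0, -143.2, 218.7]
9.7667 (np.float64(97.93394429155774), np.float64(-139.95065962893997)) 220.38043186979849 218.66363538851746 [ 0.58513733 -0.18930025 -1.84069413]
fit 115.1 [1.37  1.024] resid deg [ 0.1 -0.2  0.1]
omega 1.14 gap -0.3
end nose-red [-0.3 -0.2 -0.1  0.   0.   0.   0.   0.   0. ]
[0.01, 0.66, 0.68],[0.01, 0.72, 0.62],[0.01, 0.77, 0.54],[-0.0, 0.83, 0.4],[-0.0, 0.85, 0.32],[-0.0, 0.86, 0.24],[-0.0, 0.87, 0.16],[-0.0, 0.87, 0.08],
```

```bash
python3 -m handwheel '[[[0,0.66,0.68,0],[0,0.72,0.62,0],[0,0.77,0.54,0],[0,0.83,0.4,0],[0,0.85,0.32,0],[0,0.86,0.24,0],[0,0.87,0.16,0],[0,0.87,0.1,0]]]'|head -2
cat > nx.py <<'E'
from meas import *
import subprocess
if len(sys.argv)>1: post(sys.argv[1],sys.argv[2])
o=bot.get_obs();t=float(o['time']);n=ang(o['tool_pos'][:2]+NO);print(t,n,o['tool_pos'][2])
print(subprocess.run(['python3','plan.py',str(t),str(n[0]),str(n[1]),str(o['tool_pos'][2]),'8'],capture_output=True,text=True).stdout)
E
python3 nx.py scene q2.png
```

```text
time: 10.43
tool_pos: [560.6, -178.9, 218.6]
{'t': 10.433, 'n': 'scene', 'cnt': 71, 'post': [121.3, 19.1], 'nose': [99.6, -97.7], 'z': 218.6, 'red': 259.1}
10.4833 (np.float64(99.6749012053515), np.float64(-96.95902656642639)) 218.41251453574722
fit 115.2 [1.366 1.162] resid deg [ 0.2 -0.1 -0.2  0.2]
omega 1.0 gap 0.9
end nose-red [0.9 0.6 0.3 0.  0.  0.  0.  0.  0. ]
[-0.0, 0.77, 0.0],[-0.0, 0.76, -0.05],[-0.0, 0.74, -0.11],[-0.0, 0.77, -0.19],[-0.0, 0.74, -0.25],[-0.0, 0.71, -0.3],[-0.0, 0.68, -0.35],[-0.0, 0.64, -0.39],
```

View pics/q2.png

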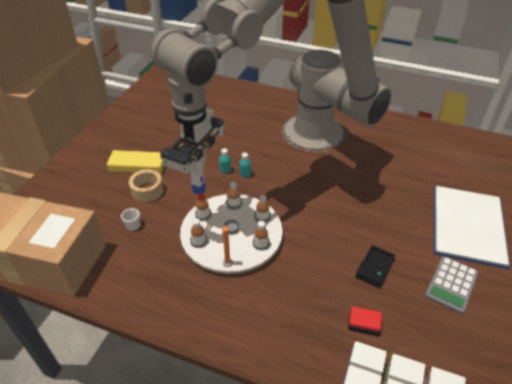

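```bash
cat > rel.py <<'E'
from meas import *
def rel(f,n,zn):
    im=cv2.imread('pics/'+f);H=cv2.cvtColor(im,cv2.COLOR_BGR2HSV).astype(int);cm=cs if n=='scene' else cd
    box=np.zeros(H.shape[:2],bool);o=bot.get_obs()
    blue=((H[...,0]>100)&(H[...,0]<125)&(H[...,1]>120))
    red=(((H[...,0]<6)|(H[...,0]>172))&(H[...,1]>120)&(H[...,2]>50))
    for nm,m,z in(('nose',blue,zn+12.5),('cap',red,112)):
        k,l,s,c=cv2.connectedComponentsWithStats(m.astype(np.uint8))
        for i in range(1,k):
            w=at_z(cm,c[i],z)[:2]
            if s[i,4]>8 and np.hypot(*(w-C))<150: print(nm,s[i].tolist(),c[i].round(1),w.round(1),np.round(ang(w),1))
if __name__=='__main__': rel(sys.argv[1],sys.argv[2],float(sys.argv[3]))
E
python3 rel.py q2.png scene 142.5; python3 rel.py q1.png scene 142.5
python3 - <<'E'
import cv2
a=cv2.imread('pics/q2.png')[160:230,160:240];cv2.imwrite('pics/q2z.png',cv2.resize(a,None,fx=7,fy=7,interpolation=0))
E
```

```text
nose [193, 185, 11, 8, 56] [198.2 188.9] [ 571.  -172.4] [ 91.4 -91.7]
cap [197, 193, 8, 8, 36] [200.8 196.5] [ 556.7 -175.2] [  95.7 -100.3]
nose [242, 175, 11, 8, 53] [247.1 178.6] [484.3 -64.1] [ 91.1 169.3]
cap [246, 185, 7, 7, 42] [248.8 188.1] [476.2 -62.4] [ 99.4 169.2]
```

View pics/q2z.png

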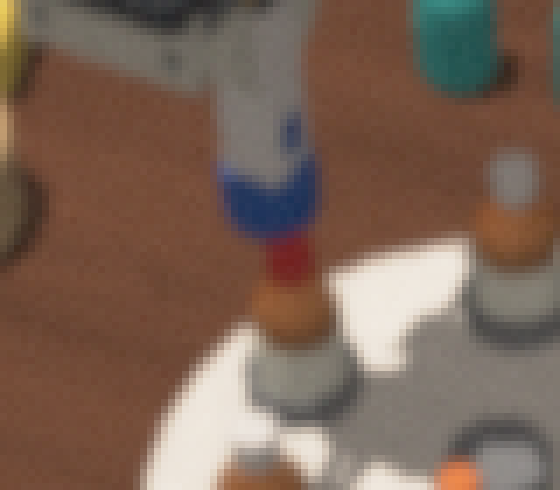

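```bash
python3 - <<'E'
from meas import *
for a,t in((-97.7,'q2'),(174,'q1')):
    p=pol(99.8,a)
    for z in (112,142,155,168): print(t,z,proj(cs,[*p,z]).round(1))
print(proj(cs,[*pol(100,-100.9),112]))
R=Rm(cs['rotation']);print('cam right',R[:,0].round(2),'down',R[:,1].round(2))
E
```

```text
q2 112 [198.7 197. ]
q2 142 [197.8 189.2]
q2 155 [197.4 185.8]
q2 168 [197.  182.3]
q1 112 [246.4 187.1]
q1 142 [246.3 179.3]
q1 155 [246.2 175.9]
q1 168 [246.2 172.4]
[199.78729917 195.744275  ]
cam right [-0.36  0.93  0.01] down [ 0.65  0.25 -0.71]
```

The relative offset in the picture matches the lead I computed (nose about 3° ahead just before the camera hold), so the model agrees with the image. Continuing.

```bash
python3 -m handwheel '[[[0,0.77,0,0],[0,0.76,-0.05,0],[0,0.74,-0.11,0],[0,0.77,-0.19,0],[0,0.74,-0.25,0],[0,0.71,-0.3,0],[0,0.68,-0.35,0],[0,0.64,-0.39,0]]]'|head -2; python3 nx.py
```

```text
time: 11.15
tool_pos: [619.8, -167.0, 218.7]
11.15 (np.float64(98.15609422699751), np.float64(-62.170493082108784)) 218.68220528562938
fit 115.2 [1.366 1.162] resid deg [ 0.2 -0.1 -0.2  0.2]
omega 0.9 gap -0.5
end nose-red [-0.5 -0.3 -0.2  0.   0.   0.   0.   0.   0. ]
[0.01, 0.66, -0.39],[0.01, 0.62, -0.44],[0.01, 0.58, -0.48],[-0.0, 0.48, -0.53],[-0.0, 0.43, -0.56],[-0.0, 0.39, -0.58],[-0.0, 0.34, -0.6],[-0.0, 0.29, -0.61],
```

```bash
python3 -m handwheel '[[[0,0.66,-0.39,0],[0,0.62,-0.44,0],[0,0.58,-0.48,0],[0,0.48,-0.53,0],[0,0.43,-0.56,0],[0,0.39,-0.58,0],[0,0.34,-0.6,0],[0,0.31,-0.65,0]]]'|head -2; python3 nx.py scene q3.png; python3 rel.py q3.png scene 142.5
```

```text
time: 11.82
tool_pos: [661.2, -128.1, 218.8]
{'t': 11.817, 'n': 'scene', 'cnt': 66, 'post': [120.9, 89.1], 'nose': [99.5, -28.8], 'z': 218.8, 'red': 329.1}
11.8667 (np.float64(99.25967196626165), np.float64(-27.943245384356686)) 218.70438375647169
fit 115.2 [1.374 1.23 ] resid deg [ 0.2 -0.1 -0.1 -0.2  0.1]
omega 0.78 gap 0.6
end nose-red [0.6 0.4 0.2 0.  0.  0.  0.  0.  0. ]
[0.01, 0.24, -0.56],[0.01, 0.2, -0.56],[0.01, 0.17, -0.57],[-0.0, 0.11, -0.61],[-0.0, 0.07, -0.6],[-0.0, 0.04, -0.6],[-0.0, 0.0, -0.59],[-0.0, -0.03, -0.58],

nose [193, 214, 13, 9, 69] [199.6 219.1] [ 670.2 -119.8] [103.9 -21.9]
cap [198, 225, 5, 7, 26] [199.6 227.7] [ 663.2 -127.1] [100.5 -27.3]
```

View pics/q3.png

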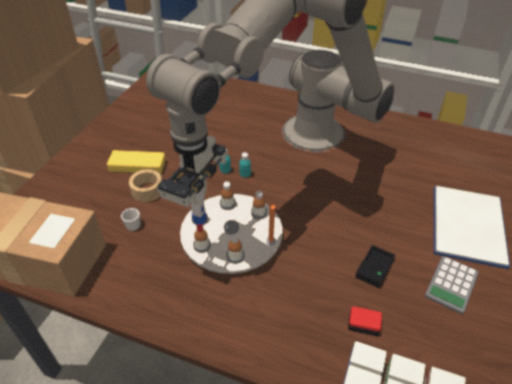

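The nose (199,219) is over the red cap (200,228), and the disc is turning at about 0.78 rad/s. Continuing.

```bash
python3 -m handwheel '[[[0,0.24,-0.56,0],[0,0.2,-0.56,0],[0,0.17,-0.57,0],[0,0.11,-0.61,0],[0,0.07,-0.6,0],[0,0.04,-0.6,0],[0,0,-0.59,0],[0,-0.03,-0.58,0]]]'|head -2; python3 nx.py
```

```text
time: 12.53
tool_pos: [673.0, -82.2, 218.8]
12.5333 (np.float64(99.04411536039336), np.float64(-1.1801372794698883)) 218.76208827180548
fit 115.2 [1.374 1.23 ] resid deg [ 0.2 -0.1 -0.1 -0.2  0.1]
omega 0.69 gap -0.7
end nose-red [-0.7 -0.5 -0.2  0.   0.   0.   0.   0.   0. ]
[0.01, -0.03, -0.61],[0.01, -0.07, -0.6],[0.01, -0.1, -0.59],[-0.0, -0.15, -0.52],[-0.0, -0.18, -0.51],[-0.0, -0.2, -0.49],[-0.0, -0.22, -0.47],[-0.0, -0.24, -0.45],
```

```bash
python3 -m handwheel '[[[0,-0.03,-0.61,0],[0,-0.07,-0.6,0],[0,-0.1,-0.59,0],[0,-0.15,-0.52,0],[0,-0.18,-0.51,0],[0,-0.2,-0.49,0],[0,-0.22,-0.47,0],[0,-0.26,-0.5,0]]]'|head -2; python3 nx.py side q4.png;  python3 rel.py q4.png side 142.5
```

```text
time: 13.2
tool_pos: [664.6, -38.7, 218.7]
{'t': 13.2, 'n': 'side', 'cnt': 66, 'post': [119.4, 145.4], 'nose': [99.7, 24.6], 'z': 218.7, 'red': 25.4}
13.25 (np.float64(99.82522480453362), np.float64(25.286142864869824)) 218.8731148383128
fit 115.3 [1.369 1.205] resid deg [ 0.2 -0.1 -0.2 -0.2  0.4 -0.1]
omega 0.61 gap -1.7
end nose-red [-1.7 -1.2 -0.6  0.   0.   0.   0.   0.   0. ]
[0.01, -0.32, -0.52],[0.01, -0.35, -0.49],[0.01, -0.37, -0.46],[-0.0, -0.32, -0.36],[-0.0, -0.34, -0.34],[-0.0, -0.35, -0.31],[-0.0, -0.35, -0.29],[-0.0, -0.36, -0.27],

nose [299, 170, 4, 4, 9] [300.7 171.7] [669.8 -45.6] [102.3  20.2]
cap [294, 180, 5, 6, 21] [296.3 182.7] [659.  -38.2] [95.3 26.7]
```

View pics/q4.png

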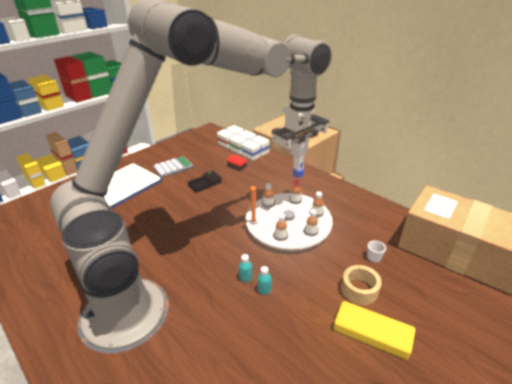

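The nose (299,172) is above the red cap (296,183) in the side view too. Checking the expected columns, then continuing.

```bash
python3 - <<'E'
from meas import *
for a in(24.6,25.4): print([proj(cd,[*pol(100,a),z]).round(1) for z in(112,155,142)])
a=cv2.imread('pics/q4.png')[140:210,260:340];cv2.imwrite('pics/q4z.png',cv2.resize(a,None,fx=7,fy=7,interpolation=0))
E
python3 -m handwheel '[[[0,-0.32,-0.52,0],[0,-0.35,-0.49,0],[0,-0.37,-0.46,0],[0,-0.32,-0.36,0],[0,-0.34,-0.34,0],[0,-0.35,-0.31,0],[0,-0.35,-0.29,0],[0,-0.36,-0.27,0]]]'|head -2; python3 nx.py
```

```text
[array([297.6, 182.2]), array([298.3, 171.6]), array([298.1, 174.8])]
[array([297.2, 182.1]), array([297.9, 171.5]), array([297.7, 174.8])]
time: 13.92
tool_pos: [639.7, -6.0, 218.8]
13.9167 (np.float64(99.075530559333), np.float64(48.45506785837771)) 218.80544345364154
fit 115.3 [1.369 1.205] resid deg [ 0.2 -0.1 -0.2 -0.2  0.4 -0.1]
omega 0.54 gap -0.5
end nose-red [-0.5 -0.3 -0.2  0.   0.   0.   0.   0.   0. ]
[0.01, -0.37, -0.29],[0.01, -0.38, -0.27],[0.01, -0.38, -0.25],[-0.0, -0.38, -0.19],[-0.0, -0.38, -0.17],[-0.0, -0.38, -0.15],[-0.0, -0.38, -0.14],[-0.0, -0.37, -0.12],
```

View pics/q4z.png

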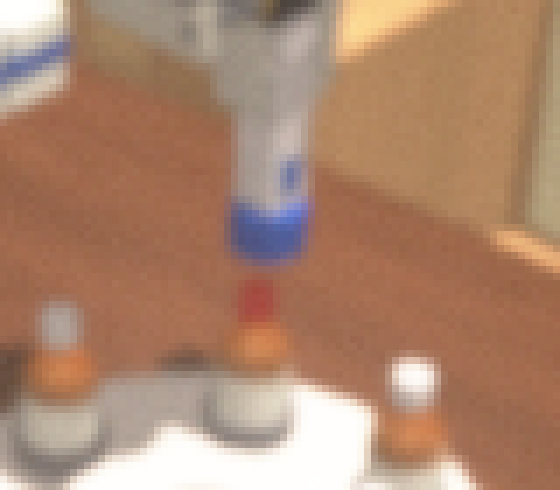

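```bash
python3 -m handwheel '[[[0,-0.37,-0.29,0],[0,-0.38,-0.27,0],[0,-0.38,-0.25,0],[0,-0.38,-0.19,0],[0,-0.38,-0.17,0],[0,-0.38,-0.15,0],[0,-0.38,-0.14,0],[0,-0.37,-0.12,0]]]'|head -2; python3 nx.py scene q5.png; python3 rel.py q5.png scene 142.5
python3 - <<'E'
import cv2
a=cv2.imread('pics/q5.png')[170:260,180:300];cv2.imwrite('pics/q5z.png',cv2.resize(a,None,fx=6,fy=6,interpolation=0))
E
```

```text
time: 14.58
tool_pos: [611.0, 12.2, 218.8]
{'t': 14.583, 'n': 'scene', 'cnt': 50, 'post': [119.7, -169.9], 'nose': [99.6, 68.2], 'z': 218.8, 'red': 70.1}
14.6333 (np.float64(99.69711709135268), np.float64(68.53859287851746)) 218.82013623188703
fit 115.3 [1.361 1.174] resid deg [ 0.3  0.  -0.4 -0.5  0.5  0.5 -0.4]
omega 0.47 gap -2.5
end nose-red [-2.5 -1.7 -0.8  0.   0.   0.   0.   0.   0. ]
[0.01, -0.52, -0.15],[0.01, -0.52, -0.12],[0.01, -0.52, -0.09],[-0.0, -0.37, -0.04],[-0.0, -0.36, -0.02],[-0.0, -0.36, -0.01],[-0.0, -0.35, 0.0],[-0.0, -0.34, 0.01],

nose [252, 216, 12, 8, 59] [257.4 220.2] [620.4  18.6] [109.9  64.9]
cap [256, 226, 5, 7, 30] [258.1 228.7] [610.9  17.2] [105.   69.3]
```

View pics/q5z.png

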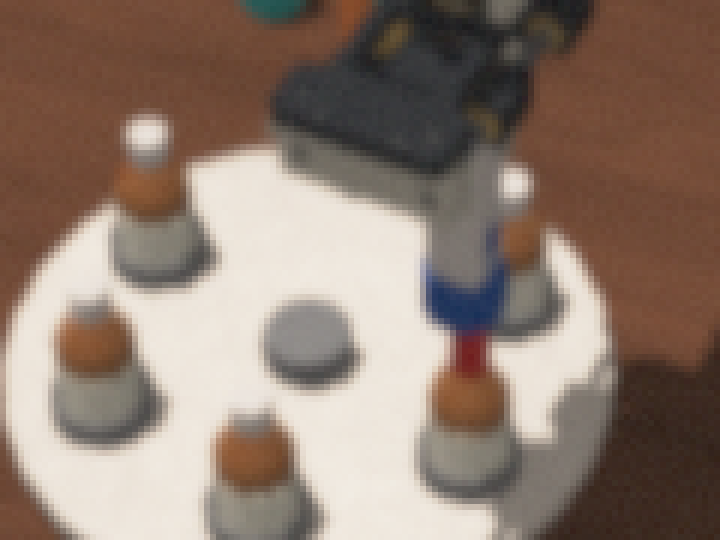

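The nose (257,220) is still right over the cap (258,229), after 5.6 s of following with the disc at about 0.47 rad/s. Returning to the dock.

```bash
python3 -m handwheel '[[[0,-0.6,-1.5,0],[0,-1.3,-3,0],[0,-1.6,-3.7,0],[0,-1.6,-3.7,0],[0,-1.6,-3.7,0],[0,-1.6,-3.7,0],[0,-1.6,-3.7,0],[0,-1.5,-3.5,0]]]'|head -2
python3 -m handwheel '[[[0,-1,-2.6,0],[0,-0.6,-1.4,0],[0,-0.2,-0.5,0],[0,0,0,0],[0,0,0,0],[0,0,0,0]]]'
python3 - <<'E'
from h import *
o=bot.get_obs();p=o['tool_pos'];R=Rm(o['tcp_rot']);print(p,R.T@(np.array([507.9,334.6,80.6])-p)/10, np.arctan2(R[1,1],R[0,1]))
E
```

```text
time: 15.3
tool_pos: [520.2, 288.8, 219.0]
time: 15.8
tool_pos: [508.3, 331.6, 218.7]
tcp_rot: [0.445, 1.57, -1.217]
contact_force: [0.1, 0.4, -0.7]
grip_width: 25.4
[508.25947441 331.57383249 218.74912708] [13.81477129 -0.06620863 -0.30396212] -0.0913405766559997
```

```bash
python3 -m handwheel '[[[0,-0.07,-0.3,0],[1.5,0,0,0],[2.5,0,0,0],[2.8,0,0,0],[2.5,0,0,0],[1.3,0,0,0],[0,0,0,0],[0,0,0,0]]]'
python3 - <<'E'
from h import *
cm=bot.camera_model('wrist');im,d=cap('wrist','w5.png');cap('side','d5.png')
o=bot.get_obs();p=o['tool_pos'];R=Rm(o['tcp_rot']);print(p,R.T@(np.array([507.9,334.6,80.6])-p)/10)
E
```

```text
time: 16.47
tool_pos: [507.7, 335.1, 112.5]
tcp_rot: [-0.963, 1.57, -2.625]
contact_force: [0.4, 0.5, -0.9]
grip_width: 25.9
[508.51488128 335.84251013 114.27464896] [ 3.36714749 -0.05800789  0.13413356]
```

View pics/w5.png

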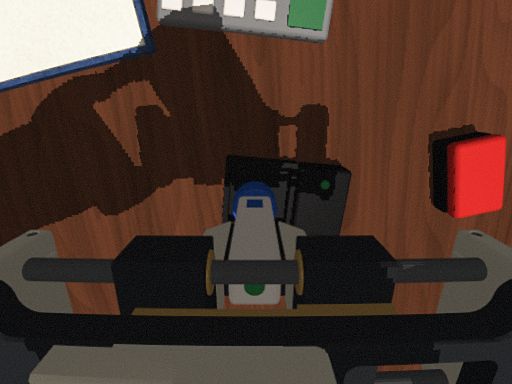

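The nose (253,200) is well inside the tray outline. Lowering gently.

```bash
python3 -m handwheel '[[[1,0,0,0],[1,0,0,0],[0.7,0,0,0],[0.3,0,0,0],[0,0,0,0],[0,0,0,0]]]'
python3 -m handwheel '[[[0.1,0,0,0],[0,0,0,0],[0,0,0,0]]]'
```

```text
time: 17.07
tool_pos: [507.3, 335.8, 82.4]
tcp_rot: [-1.004, 1.57, -2.665]
contact_force: [-0.5, 0.5, -1.4]
grip_width: 25.9
time: 17.32
tool_pos: [507.5, 335.9, 82.0]
tcp_rot: [2.047, 1.57, 0.386]
contact_force: [-0.1, 0.1, -0.8]
grip_width: 25.8
```

```bash
python3 -m handwheel '[[[0.1,0,0,0],[0,0,0,0],[0,0,0,0]]]'
python3 -m handwheel '[[[0.05,0,0,0],[0,0,0,0],[0,0,0,0]]]'
```

```text
time: 17.57
tool_pos: [507.4, 335.8, 80.8]
tcp_rot: [1.563, 1.571, -0.098]
contact_force: [0.0, -0.2, -1.9]
grip_width: 26.1
time: 17.82
tool_pos: [507.5, 335.8, 80.6]
tcp_rot: [2.026, 1.57, 0.366]
contact_force: [0.1, -0.3, 2.4]
grip_width: 25.9
```

Contact force has gone positive, so the reader is standing on the floor of the tray. Releasing.

```bash
python3 -m handwheel '[[[0,0,0,0],[0,0,0,0],[0,0,0,0],[0,0,0,0],[0,0,0,0],[0,0,0,0],[0,0,0,0],[0,0,0,0]]]' 1 | tail -2
python3 -m handwheel '[[[0,0,0,0],[0,0,0,0],[0,0,0,0],[0,0,0,0],[0,0,0,0],[0,0,0,0]]]' 1|tail -1
python3 -m handwheel '[[[-1,0,0,0],[-2,0,0,0],[-2.5,0,0,0],[-2.5,0,0,0],[-2.5,0,0,0],[-2,0,0,0],[-1,0,0,0],[0,0,0,0]]]'
python3 -m handwheel '[[[0,0,2,0],[0,0,3,0],[0,0,2,0],[0,0,0,0],[0,0,0,0]]]' | head -2
python3 - <<'E'
from h import *
cap('wrist','w6.png');cap('side','d6.png');cap('scene','s6.png');print(bot.get_obs()['time'])
E
```

```text
contact_force: [-0.3, -0.7, 0.1]
grip_width: 74.7
grip_width: 91.7
time: 19.65
tool_pos: [508.4, 336.3, 218.4]
tcp_rot: [2.108, 1.565, 0.448]
contact_force: [0.5, -1.1, -0.4]
grip_width: 91.8
time: 20.07
tool_pos: [500.7, 265.3, 214.2]
20.2167
```

View pics/w6.png

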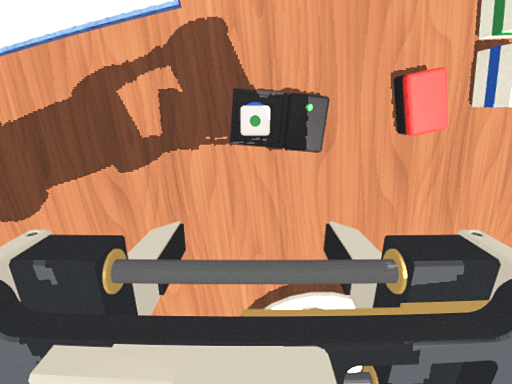

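View pics/s6.png

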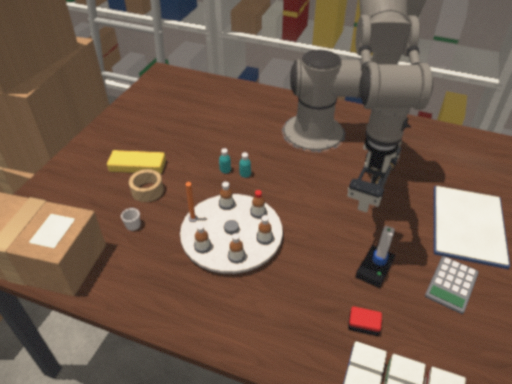

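The reader stands upright in the dock (scene 382,248; wrist 255,120), the gripper is clear, and the bottles and everything else are in place. Handing in.

```bash
python3 -c "
from plant import bot
o=bot.get_obs();print(o['time'],o['contact_force'],o['grip_width']);print(bot.close_job())"
```

```text
20.2167 [-0.48580269 -0.41199694 -0.66906453] 92.1466242560421
the job is handed in; nothing more can be done
None
```

The job is done and handed in at about 20 s. The reader is back in its dock and released, and no check failed.

- **Push:** I took the reader out of its dock and pushed the orange post gently with the reader's nose. The carousel reached an estimated 1.5 rad/s, below the third-of-a-turn limit. I then backed the nose away, so nothing touched the carousel while it coasted.
- **Following:** The nose followed the red cap for about 5.6 s, with its underside roughly 26 mm above the cap. The disc slowed from about 1.25 to 0.47 rad/s in that time, still above the 0.35 limit.
- **Centring:** The nose stayed within about 3 mm of the cap most of the time, and 5 to 6 mm off briefly around two of the camera holds. Pictures from the scene and side cameras agreed with these figures.
- **Return:** In the last pictures the reader stands upright in the dock with the gripper open and clear. All bottles are in their cups and the other things are where they were.

Two measurements disagreed along the way:
- **Disc centre:** the scene and side cameras placed it 6 mm apart, and I settled it with the wrist camera.
- **Early cap readings:** the colour readings of the red cap scattered by a few degrees while it was shadowed or hidden, so I tracked the turning by the post instead.

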